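# Move the shoe horn to the other folding hook

## Robot

A 6-joint arm with a two-finger parallel gripper is mounted at the origin on the work surface. World frame = base frame: x ahead of the robot, y to its left, z up, the work surface at z = 0. Lengths are in m, angles in rad, forces in N, time in s.
With the tool pointing down it reaches from about 0.3 to 0.875 m from the base axis. Payload 4.2 kg.
Tool frame: the origin (TCP) lies at the centre of the arm's flange, where the gripper is bolted on; the fingertips stand 173 mm ahead of it and the grasp point (between the pads) lies ctrl.pinch_z ahead of it (ctrl.pinch_z is the distance from the TCP to the grasp point, in m); z points along the fingers, y is the line along which they close (so a half turn about z gives the same grasp; the last joint's range is limited). The gripper opens to 85 mm and grips with 20 to 120 N. Pads are 22 mm wide; open, the fingers measure 114 mm over their backs; the gripper's body (76 mm by 85 mm) begins 54 mm behind the grasp point. The pads swing forward as they close: fully open they stand 13 mm farther back than shut.
Start: joints at [-0.02, 0.32, 1.565, -0, 1.257, -0.02], TCP at [0.575, 0, 0.405] pointing down, gripper open.
Joint ranges: [-3.11, 3.11], [-0.84, 2.01], [0.21, 2.61], [-1.34, 4.49], [0.05, 2.63], [-2.56, 2.56]. Speed limits (rad/s): [2.57, 2.57, 3.14, 3.14, 3.14, 3.14].

## Interface

Orientations are given as a unit quaternion [x, y, z, w].
In Python, from workcell import ctrl gives the robot as it stands.
- The arm moves only by the tool jog_arm, never from a script. Its argument "increments" is a list of rows, each an object of numbers: "tx", "ty", "tz": the shift along the world's x, y, z as a fraction of full scale; "wx", "wy", "wz": the turn, a rotation vector about the world's x, y, z as a fraction of full scale; "claw": the opening, from 0 (shut) to 1 (fully open). In form: [{"tx": .., "ty": .., "tz": .., "wx": .., "wy": .., "wz": .., "claw": ..}, ...]. A call has 1 to 20 rows; each row shifts and turns the commanded pose from where the row before left it; what a row does not reach is not made up. Full scale, the value 1, is 20 mm for a shift and 45 degrees for a turn. A row lasts 1/10 s, in which the tool goes at most 50 mm and 8.59 degrees, less where a joint would pass 70% of its speed; a pose out of reach is approached as far as the arm can. A call with a number of a shift or a turn outside -1 to 1 is refused whole. A call with a gripper value outside its range is refused whole. The fingers move at their own pace and stop on an object; "grip_force" is the grip in N (left out, the last holds). Time passes only in rows, so rows that do not move let the fingers close. It gives the time, the measured TCP pose, the force, the opening and the grip force at its end, in the units of the state.
- ctrl.get_state(): the state, without advancing time (a new reading comes with each control period).
- ctrl.get_image(name): name is "scene" or "side" or "wrist"; returns a dict with "image" (420x560x3 uint8, blue, green, red), "range_z" (420x560 float32, m along the optical axis (not along the pixel's ray), 0 where there is no reading), "fx", "fy", "cx", "cy" (pixels), "R" (3x3) and "t" (3): a world point X has camera coordinates R X + t; the wrist camera has in their place "tool_from_camera" (4x4, takes a point from camera to tool coordinates, whose origin is the TCP and whose axes are the flange's). Camera axes: x right, y down, z forward; pixel columns grow to the right and rows downward; lengths in m; the calibration is good to about 2 mm. A picture is of the moment at which its call begins: read the wrist's pose just before it.
- ctrl.job_done(): hands the job in; it is judged then, once.
The state is a dict: "time": time; "joint_positions": joint angles; "dq": joint speeds; "effort": joint torques, N m; "tool_pos": TCP position; "ee_rot": TCP orientation; "ft_force": force on the tool from outside, world axes, zero at the start; "ft_torque": the same for the moment, N m; "opening": opening from 0.0 (shut) to 1.0 (fully open); "grip_force": force on a finger pad.
Only numpy, scipy, OpenCV 4.12 (cv2) and the standard library are available. Lean on these libraries where they do the work, as an engineer would, in place of code of your own. Each camera call takes 0.05 s, during which the arm holds its last target. There are 200 camera calls.

## Task

The shoe horn hangs on the folding hook that sticks out from the wooden board: first push the other, folded hook all the way out to its stop, then move the horn over so that it hangs freely by its eye on that one. Last, fold the emptied hook flat against the board and press it firmly home with a steady push of about 15 newtons. The screws are weak, so only push the hooks with closed fingertips, never pinch them or load one with more than 35 newtons, do not drop the horn, and leave the other things on the rack where they are.

Things in the scene. Friction and masses are not known exactly. Their poses are not given: they have to be found in the camera images.
- board: fixed upright wooden board, 18 mm thick (x), 440 mm long (y), top edge 222 mm high; origin at the centre of its underside; x = normal of the face that carries the hooks (away from the robot), y along the board, z up. Two equal steel hooks swing level about upright pivots. A folded pin stands about 22 mm in front of the face, so closed fingertips fit behind it above the top edge
- place_a (a point): nominal place of one hook's pivot, on the pivot axis at the height of the bar's top (230 mm): board frame x 31 mm, y -150 mm; axes as the board's. Hand-mounted: the real pivot is up to 3 mm off in x and y and the hook's directions up to 0.06 rad off, so its pin may be 8 mm from nominal and its stops must be felt. The steel plate behind it is 30 mm wide, its top 237 mm high
- place_b (a point): the same for the other hook: board frame x 31 mm, y +70 mm. Each hook: a level bar 10 mm wide, underside 220 mm and top 230 mm above the shelf, reaching 90 mm from its pivot, with a round upturned pin at the end (12 mm diameter, centre 85 mm from the pivot, top 244 mm high)
- hook_full (a joint): swing of the hook that holds the shoe horn at the start (either place: the one nearest the horn). 0 = straight out along board +x, at its stop; 1.571 = folded flat along board +y, at its stop. Stiff friction hinge, stays where left; pushing the pin takes about 1 N on leaving a stop, rising steadily to 8.5 N on reaching the other
- hook_empty (a joint): swing of the other, empty hook, folded or nearly folded at the start; same values and behaviour
- horn_eye (a point): centre of the hanging eye of the steel shoe horn (about 100 g). Eye: outside 46 mm wide (y), 60 mm high (z, up), opening 36 x 46 mm, 10 mm deep (x, along the bar). Its top bar's underside is 23 mm above this point, the blade ends 142 mm below. Hung: 207 mm high, about 50 mm from the pivot. Grip its two outer sides from above; lift it about 24 mm to pass the pin
- shoe_tree: bystander: wooden shoe tree, 230 mm long, 72 mm wide and high, lying on the shelf beyond the board; origin on its underside near the middle
- brush: bystander: small black silicone brush, 170 mm long, 45 mm wide, 28 mm high; origin on its underside near the middle
- key_tray: bystander: aluminium key tray, 110 x 170 x 22 mm, origin at the centre of its underside

How it is judged:
By the outcome, as a careful person would: the job done as asked, in the order asked, and still so for the second after the job is handed in, with the robot touching nothing.
It also fails if it takes over 72 s, if anything falls off the work surface, if the arm or the gripper's body presses on something with over 40 N, if the wrist force passes 120 N, or if a joint passes its speed limit or range.

## Working session

There is one attempt and no reset: what is moved stays moved. The work goes in short steps, Python scripts to look and compute and a tool call to move; the robot and the scene stay as the last step left them, time stands still between calls to the robot, and variables do not carry over. Pictures are saved under pics/ and viewed, at most 10 in all, crops included, and the job is handed in when it is done.

Besides the shell and the picture viewer there is one more tool, called after "Request:" as name(argument=value, ...) on one line, values as JSON. jog_arm: Moves the arm, as the interface text tells. Its arguments: {"type":"object","properties":{"increments":{"type":"array","items":{"type":"object","properties":{"tx":{"type":"number","minimum":-1,"maximum":1},"ty":{"type":"number","minimum":-1,"maximum":1},"tz":{"type":"number","minimum":-1,"maximum":1},"wx":{"type":"number","minimum":-1,"maximum":1},"wy":{"type":"number","minimum":-1,"maximum":1},"wz":{"type":"number","minimum":-1,"maximum":1},"claw":{"type":"number"}}}},"grip_force":{"type":"number"}},"required":["increments"]}

```bash
ls; mkdir -p pics
cat > h.py <<'E'
import numpy as np, cv2
from workcell import ctrl
def grab(n):
    s=ctrl.get_state(); d=ctrl.get_image(n); d['s']=s
    if n=='wrist':
        from scipy.spatial.transform import Rotation as Ro
        T=np.eye(4);T[:3,:3]=Ro.from_quat(s['ee_rot']).as_matrix();T[:3,3]=s['tool_pos']
        C=np.linalg.inv(T@np.array(d['tool_from_camera'])); d['R']=C[:3,:3]; d['t']=C[:3,3]
    return d
def cloud(d):
    z=d['range_z']; v,u=np.mgrid[:z.shape[0],:z.shape[1]]
    P=np.stack([(u-d['cx'])/d['fx']*z,(v-d['cy'])/d['fy']*z,z],-1)
    W=(P-d['t'])@np.array(d['R']); W[z<=0]=np.nan; return W
E
python3 - <<'E'
from h import *
import pickle
print(ctrl.pinch_z, ctrl.get_state())
D={n:grab(n) for n in('scene','side','wrist')}
pickle.dump(D,open('d0.pkl','wb'))
im=np.hstack([D['scene']['image'],D['side']['image']])
cv2.imwrite('pics/a.png',D['scene']['image']);cv2.imwrite('pics/b.png',D['side']['image'])
for n in D: print(n,D[n]['fx'],-np.array(D[n]['R']).T@D[n]['t'])
for n in D:
    W=cloud(D[n]); m=(abs(W[...,2]-.222)<.003); p=W[m]; print(n,m.sum(),np.nanmin(p,0) if len(p) else 0,np.nanmax(p,0)if len(p) else 0)
    m=(W[...,2]>.2262)&(W[...,2]<.25); p=W[m]; print(n,m.sum(), np.round(p[::max(1,len(p)//25)],3).tolist())
E
```

```text
pics
0.1547 {'time': 0.0, 'joint_positions': array([-1.99674628e-02,  3.20289122e-01,  1.56569114e+00, -2.91761053e-05,
        1.25742558e+00, -1.99862218e-02]), 'dq': array([-3.81121904e-04, -1.62893672e-03,  5.28566431e-05, -1.71456114e-03,
        3.28839389e-04, -3.26557001e-04]), 'effort': array([ 7.05825660e-04, -4.15526962e+01, -2.34157133e+01, -1.88356019e-06,
        8.09230405e-03,  1.54784908e-05]), 'tool_pos': array([5.74821675e-01, 1.90143176e-05, 4.03878888e-01]), 'ee_rot': array([ 7.07096669e-01,  7.07116312e-01, -6.38127050e-04, -6.44121688e-04]), 'ft_force': array([ 0.28506466, -0.48701665,  0.69766686]), 'ft_torque': array([-0.00089554,  0.02253278, -0.03246492]), 'grip_force': 0.0, 'opening': 1.0044560217935463}
scene 438.72478764686883 [ 1.11146124 -0.11152497  0.61328381]
side 397.1711713423085 [ 0.1833176  -0.42320367  0.60734478]
wrist 293.3334895514748 [0.57414452 0.08035618 0.37350066]
scene 1489 [ 0.46797365 -0.24041026  0.21900208] [0.63595516 0.19624088 0.22498381]
scene 1192 [[0.512, 0.136, 0.243], [0.503, 0.057, 0.235], [0.511, 0.048, 0.235], [0.52, 0.1
[... 1207 characters left out ...]
, -0.183, 0.229]]
wrist 9639 [ 0.47527713 -0.07116246  0.21900336] [0.53178774 0.12935544 0.22499664]
wrist 7494 [[0.514, 0.126, 0.23], [0.523, 0.122, 0.232], [0.521, 0.117, 0.231], [0.521, 0.113, 0.23], [0.522, 0.109, 0.23], [0.522, 0.104, 0.229], [0.525, 0.099, 0.23], [0.52, 0.094, 0.231], [0.526, 0.089, 0.228], [0.525, 0.083, 0.229], [0.526, 0.078, 0.23], [0.528, 0.072, 0.229], [0.504, 0.065, 0.23], [0.507, 0.063, 0.233], [0.529, 0.061, 0.235], [0.5, 0.058, 0.235], [0.502, 0.057, 0.236], [0.501, 0.055, 0.236], [0.5, 0.053, 0.236], [0.503, 0.051, 0.237], [0.511, 0.049, 0.237], [0.523, 0.047, 0.236], [0.503, 0.044, 0.236], [0.508, 0.041, 0.236], [0.622, 0.01, 0.248], [0.531, -0.009, 0.248]]
```

View pics/a.png

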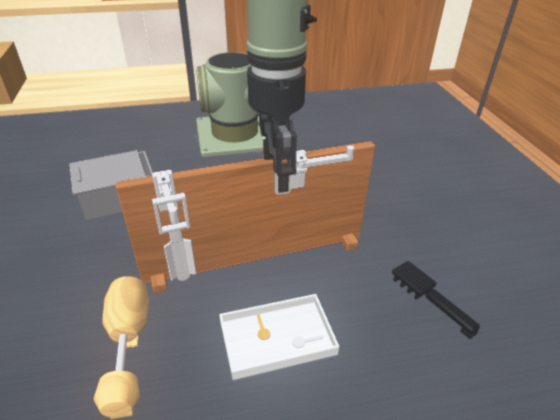

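View pics/b.png

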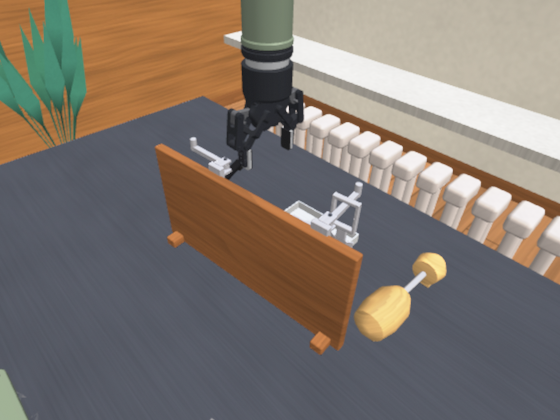

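Scene view (camera facing the robot): the horn hangs on the left hook, y≈-0.167 (eye at about px 172,213). The empty hook is folded with its bar from (300,160) to its pin at (350,153). Tray, shoe tree and brush lie on the shelf. Next I fit the board and hook geometry.

Run:
```python
from h import *
import pickle
D=pickle.load(open('d0.pkl','rb'))
B=[]
for n in('scene','side','wrist'):
    d=D[n];W=cloud(d);im=d['image'].astype(int)
    brown=(im[...,2]-im[...,0]>40)
    m=brown&(abs(W[...,2]-.221)<.004)&(abs(W[...,0]-.5)<.06)&(abs(W[...,1])<.26); p=W[m]
    c=np.median(p,0); 
    k=np.polyfit(p[:,1],p[:,0],1); r=p[:,0]-np.polyval(k,p[:,1])
    k=np.polyfit(p[abs(r)<.012][:,1],p[abs(r)<.012][:,0],1); r=p[:,0]-np.polyval(k,p[:,1])
    print(n,'board n',m.sum(),'slope',k[0],'x0',k[1],'res pct',np.percentile(r,[2,10,50,90,98]).round(4),'y',np.percentile(p[:,1],[0.3,99.7]).round(4),'z',np.median(p[:,2]))
    grey=~brown
    for nm,lo,hi in(('full',[.5,-.21],[.68,-.11]),('empty',[.485,.02],[.57,.19])):
        b=(W[...,0]>lo[0])&(W[...,0]<hi[0])&(W[...,1]>lo[1])&(W[...,1]<hi[1])&grey
        for z0,z1 in((.2385,.2465),(.2335,.2385),(.2265,.2325)):
            q=W[b&(W[...,2]>z0)&(W[...,2]<z1)]
            if len(q): print('  ',nm,z0,len(q),'med',np.median(q,0).round(4),'p5',np.percentile(q,5,axis=0).round(4),'p95',np.percentile(q,95,axis=0).round(4))
```

```text
scene board n 1499 slope -0.10207398425960719 x0 0.5003133761642122 res pct [-0.0103 -0.0078  0.0013  0.0057  0.0069] y [-0.2396  0.1939] z 0.2209172714148116
   full 0.2385 58 med [ 0.631  -0.1531  0.2427] p5 [ 0.6244 -0.1583  0.2393] p95 [ 0.6343 -0.1488  0.2441]
   full 0.2335 359 med [ 0.5894 -0.1641  0.2354] p5 [ 0.5218 -0.1793  0.2339] p95 [ 0.6314 -0.1417  0.2372]
   full 0.2265 248 med [ 0.578  -0.1611  0.2295] p5 [ 0.5278 -0.1798  0.227 ] p95 [ 0.6332 -0.1405  0.2321]
   empty 0.2385 33 med [0.521  0.1354 0.2423] p5 [0.5145 0.1309 0.24  ] p95 [0.5247 0.1402 0.2442]
   empty 0.2335 122 med [0.5211 0.0553 0.2352] p5 [0.5012 0.0462 0.2339] p95 [0.5312 0.1365 0.2377]
   empty 0.2265 237 med [0.5235 0.0933 0.2289] p5 [0.5162 0.0501 0.2269] p95 [0.5304 0.1337 0.2315]
side board n 2248 slope -0.10195162092061992 x0 0.4942297470056377 res pct [-0.007  -0.0062 -0.0006  0.0076  0.0101] y [-0.2403  0.1925] z 0.22169655407477917
   full 0.2385 49 med [ 0.6252 -0.1542  0.2427] p5 [ 0.5882 -0.1587  0.2388] p95 [ 0.6308 -0.1483  0.2447]
   full 0.2335 425 med [ 0.5437 -0.1661  0.2361] p5 [
[... 222 characters left out ...]
1308 0.239 ] p95 [0.5214 0.1389 0.2445]
   empty 0.2335 170 med [0.5116 0.0508 0.2353] p5 [0.4986 0.0387 0.2338] p95 [0.5277 0.1325 0.2374]
   empty 0.2265 204 med [0.5167 0.0886 0.2296] p5 [0.4969 0.0357 0.2269] p95 [0.5244 0.1309 0.2319]
wrist board n 9595 slope -0.0969984454715531 x0 0.49788922394078516 res pct [-0.0089 -0.0072 -0.0002  0.0074  0.0082] y [-0.0668  0.1287] z 0.22198977621117497
   empty 0.2385 40 med [0.5249 0.0525 0.2388] p5 [0.5223 0.05   0.2385] p95 [0.5273 0.0547 0.2394]
   empty 0.2335 2982 med [0.5119 0.0519 0.2359] p5 [0.4997 0.0394 0.2343] p95 [0.5294 0.0616 0.2374]
   empty 0.2265 4012 med [0.5219 0.0952 0.2301] p5 [0.5154 0.0614 0.2279] p95 [0.5278 0.1234 0.2314]
```

Request:
jog_arm(increments=[{"tz": 0.6,"claw": 0},{"tz": 1,"claw": 0},{"tz": 1,"claw": 0},{"tx": -0.5,"ty": 0.84,"tz": 0.4,"claw": 0},{"tx": -0.5,"ty": 0.84,"claw": 0},{"tx": -0.5,"ty": 0.84,"claw": 0},{"tx": -0.5,"ty": 0.84,"claw": 0},{"tx": -0.5,"ty": 0.84,"claw": 0},{"tx": -0.5,"ty": 0.84,"claw": 0,"wz": 0.127},{"tx": -0.5,"ty": 0.84,"claw": 0},{"tx": -0.6,"ty": 0.84,"claw": 0},{"claw": 0},{"claw": 0}])

```text
$.increments[0]: bad value
```

Run:
```python
from h import *
s=ctrl.get_state();print({k:np.round(s[k],4) for k in('time','tool_pos','ee_rot','ft_force','opening')})
d=grab('wrist');cv2.imwrite('pics/c.png',d['image'])
W=cloud(d)
z=d['range_z'];v,u=np.mgrid[:420,:560]
T=np.array(d['tool_from_camera']);P=np.stack([(u-d['cx'])/d['fx']*z,(v-d['cy'])/d['fy']*z,z],-1)@T[:3,:3].T+T[:3,3]
m=(z>0)&(P[...,2]<.178)&(P[...,2]>.14)&(abs(P[...,0])<.05)&(abs(P[...,1])<.06);p=P[m]
print('tip',len(p),np.percentile(p,[1,50,99],axis=0).round(4))
m=(W[...,2]>.239)&(W[...,2]<.247)&(W[...,1]>.1)&(W[...,1]<.17)&(W[...,0]>.49)&(W[...,0]<.56)
p=W[m];print('pin',len(p),np.percentile(p,[3,50,97],axis=0).round(4) if len(p) else 0)
```

```text
{'time': np.float64(0.15), 'tool_pos': array([ 0.5749, -0.    ,  0.4041]), 'ee_rot': array([ 7.071e-01,  7.071e-01, -5.000e-04, -5.000e-04]), 'ft_force': array([ 0.0701, -0.6199,  0.0559]), 'opening': np.float64(0.9962)}
tip 2512 [[-0.0109 -0.059   0.1402]
 [ 0.007  -0.0433  0.1501]
 [ 0.0497  0.0548  0.1704]]
pin 0 0
```

View pics/c.png

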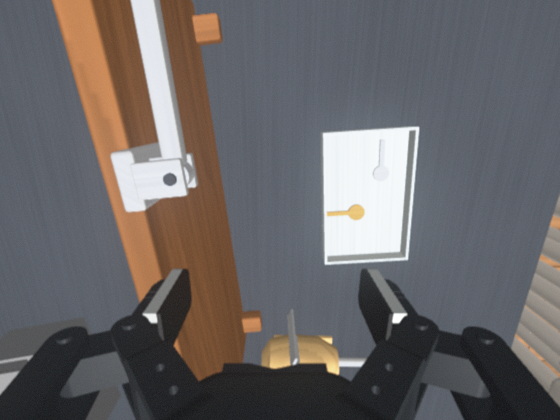

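The move was refused, so nothing has moved. The wrist view shows plate B at px (155,180), its bar running up to (148,0), and the open fingers. I'll retry with complete rows.

Request:
jog_arm(increments=[{"tx": 0,"ty": 0,"tz": 0.6,"wx": 0,"wy": 0,"wz": 0,"claw": 0.0}])

```text
time: 0.3
tool_pos: [0.5746, 0.0, 0.4153]
ee_rot: [0.707, 0.707, -0.001, -0.002]
ft_force: [0.8, -0.2, -1.1]
opening: 0.856
grip_force: 0.0
```

Request:
jog_arm(increments=[{"tz": 0.5,"claw": 0.02}])

```text
$.increments[0]: bad value
```

Request:
jog_arm(increments=[{"tx": 0,"ty": 0,"tz": 1,"wx": 0,"wy": 0,"wz": 0,"claw": 0},{"tx": 0,"ty": 0,"tz": 1,"wx": 0,"wy": 0,"wz": 0,"claw": 0},{"tx": -0.5,"ty": 0.84,"tz": 0.4,"wx": 0,"wy": 0,"wz": 0,"claw": 0},{"tx": -0.5,"ty": 0.84,"tz": 0,"wx": 0,"wy": 0,"wz": 0,"claw": 0},{"tx": -0.5,"ty": 0.84,"tz": 0,"wx": 0,"wy": 0,"wz": 0,"claw": 0},{"tx": -0.5,"ty": 0.84,"tz": 0,"wx": 0,"wy": 0,"wz": 0,"claw": 0},{"tx": -0.5,"ty": 0.84,"tz": 0,"wx": 0,"wy": 0,"wz": 0.127,"claw": 0},{"tx": -0.5,"ty": 0.84,"tz": 0,"wx": 0,"wy": 0,"wz": 0,"claw": 0},{"tx": -0.5,"ty": 0.84,"tz": 0,"wx": 0,"wy": 0,"wz": 0,"claw": 0},{"tx": -0.6,"ty": 0.84,"tz": 0,"wx": 0,"wy": 0,"wz": 0,"claw": 0},{"tx": 0,"ty": 0,"tz": 0,"wx": 0,"wy": 0,"wz": 0,"claw": 0},{"tx": 0,"ty": 0,"tz": 0,"wx": 0,"wy": 0,"wz": 0,"claw": 0}])

```text
time: 1.5
tool_pos: [0.4924, 0.1349, 0.465]
ee_rot: [0.67, 0.742, 0.0, 0.0]
ft_force: [0.2, 0.2, -0.1]
opening: -0.001
grip_force: 0.0
```

Run:
```python
from h import *
for n in('wrist','scene','side'):
    d=grab(n);W=cloud(d)
    if n=='wrist':
        z=d['range_z'];v,u=np.mgrid[:420,:560]
        T=np.array(d['tool_from_camera']);P=np.stack([(u-d['cx'])/d['fx']*z,(v-d['cy'])/d['fy']*z,z],-1)@T[:3,:3].T+T[:3,3]
        for a in(.15,.16,.166,.17):
            m=(z>0)&(P[...,2]<a+.005)&(P[...,2]>a)&(abs(P[...,0])<.03)&(abs(P[...,1])<.04);p=P[m]
            if len(p): print('tip',a,len(p),np.percentile(p,[1,50,99],axis=0).round(4).tolist())
    for z0,z1 in((.239,.247),(.226,.232)):
        m=(W[...,2]>z0)&(W[...,2]<z1)&(W[...,1]>.08)&(W[...,1]<.17)&(W[...,0]>.505)&(W[...,0]<.56)
        p=W[m];print(n,z0,len(p),np.percentile(p,[3,50,97],axis=0).round(4).tolist() if len(p) else 0)
```

```text
tip 0.15 300 [[0.006, -0.014, 0.15], [0.0072, -0.0005, 0.1525], [0.0113, 0.0126, 0.1549]]
tip 0.16 240 [[0.006, -0.0135, 0.1601], [0.0101, -0.0009, 0.1623], [0.0111, 0.0122, 0.1649]]
tip 0.166 83 [[0.0062, -0.0115, 0.166], [0.0106, -0.0004, 0.1677], [0.0112, 0.0092, 0.17]]
tip 0.17 1 [[0.0101, 0.0028, 0.1703], [0.0101, 0.0028, 0.1703], [0.0101, 0.0028, 0.1703]]
wrist 0.239 224 [[0.5123, 0.1325, 0.2402], [0.5172, 0.1382, 0.2438], [0.5224, 0.1427, 0.2451]]
wrist 0.226 627 [[0.5134, 0.0833, 0.2274], [0.5202, 0.1104, 0.23], [0.5255, 0.1421, 0.2314]]
scene 0.239 35 [[0.515, 0.1312, 0.2394], [0.5208, 0.1357, 0.2427], [0.5247, 0.1409, 0.2445]]
scene 0.226 157 [[0.5162, 0.0819, 0.2265], [0.5228, 0.108, 0.229], [0.5273, 0.1363, 0.2309]]
side 0.239 30 [[0.5115, 0.1314, 0.2394], [0.5162, 0.1343, 0.2429], [0.5212, 0.1404, 0.2443]]
side 0.226 126 [[0.5124, 0.0819, 0.2263], [0.5174, 0.108, 0.2296], [0.5248, 0.1352, 0.2312]]
```

Request:
jog_arm(increments=[{"tx": 0,"ty": 0,"tz": -1,"wx": 0,"wy": 0,"wz": 0,"claw": 0},{"tx": 0,"ty": 0,"tz": -1,"wx": 0,"wy": 0,"wz": 0,"claw": 0},{"tx": 0,"ty": 0,"tz": -1,"wx": 0,"wy": 0,"wz": 0,"claw": 0},{"tx": 0.1,"ty": 0,"tz": 0,"wx": 0,"wy": 0,"wz": 0,"claw": 0}])

```text
time: 2.05
tool_pos: [0.4946, 0.1337, 0.4021]
ee_rot: [0.671, 0.741, -0.003, -0.002]
ft_force: [-0.5, -0.0, -0.4]
opening: -0.001
grip_force: 0.0
```

Request:
jog_arm(increments=[{"tx": 0.1,"ty": 0,"tz": 0,"wx": 0,"wy": 0,"wz": 0,"claw": 0},{"tx": 0.1,"ty": 0,"tz": 0,"wx": 0,"wy": 0,"wz": 0,"claw": 0},{"tx": 0.1,"ty": 0,"tz": 0,"wx": 0,"wy": 0,"wz": 0,"claw": 0},{"tx": 0.1,"ty": 0,"tz": 0,"wx": 0,"wy": 0,"wz": 0,"claw": 0}])

```text
time: 2.45
tool_pos: [0.5031, 0.1344, 0.4055]
ee_rot: [0.671, 0.741, 0.0, 0.0]
ft_force: [-1.0, 0.2, 1.0]
opening: -0.002
grip_force: 0.7
```

Request:
jog_arm(increments=[{"tx": 0.424,"ty": 0.089,"tz": 0,"wx": 0,"wy": 0,"wz": -0.127,"claw": 0},{"tx": 0.431,"ty": 0.046,"tz": 0,"wx": 0,"wy": 0,"wz": -0.127,"claw": 0},{"tx": 0.433,"ty": 0.003,"tz": 0,"wx": 0,"wy": 0,"wz": -0.127,"claw": 0},{"tx": 0.431,"ty": -0.041,"tz": 0,"wx": 0,"wy": 0,"wz": -0.127,"claw": 0},{"tx": 0.425,"ty": -0.083,"tz": 0,"wx": 0,"wy": 0,"wz": -0.127,"claw": 0},{"tx": 0.414,"ty": -0.126,"tz": 0,"wx": 0,"wy": 0,"wz": -0.127,"claw": 0}])

```text
time: 3.05
tool_pos: [0.5539, 0.1325, 0.4053]
ee_rot: [0.861, 0.509, -0.001, -0.001]
ft_force: [-4.2, 1.5, 2.6]
opening: 0.003
grip_force: 2.4
```

Request:
jog_arm(increments=[{"tx": 0.4,"ty": -0.166,"tz": 0,"wx": 0,"wy": 0,"wz": -0.127,"claw": 0},{"tx": 0.381,"ty": -0.205,"tz": 0,"wx": 0,"wy": 0,"wz": -0.127,"claw": 0},{"tx": 0.359,"ty": -0.242,"tz": 0,"wx": 0,"wy": 0,"wz": -0.127,"claw": 0},{"tx": 0.333,"ty": -0.277,"tz": 0,"wx": 0,"wy": 0,"wz": -0.127,"claw": 0}])

```text
time: 3.45
tool_pos: [0.583, 0.1151, 0.4053]
ee_rot: [0.945, 0.328, -0.001, -0.002]
ft_force: [-5.9, 3.8, 4.5]
opening: 0.004
grip_force: 3.3
```

Request:
jog_arm(increments=[{"tx": 0.304,"ty": -0.309,"tz": 0,"wx": 0,"wy": 0,"wz": -0.127,"claw": 0},{"tx": 0.271,"ty": -0.338,"tz": 0,"wx": 0,"wy": 0,"wz": -0.127,"claw": 0},{"tx": 0.236,"ty": -0.363,"tz": 0,"wx": 0,"wy": 0,"wz": -0.127,"claw": 0}])

```text
time: 3.75
tool_pos: [0.5991, 0.0954, 0.4053]
ee_rot: [0.983, 0.184, -0.001, -0.002]
ft_force: [-6.1, 6.0, 3.6]
opening: -0.004
grip_force: 4.0
```

Request:
jog_arm(increments=[{"tx": 0.1,"ty": -0.19,"tz": 0,"wx": 0,"wy": 0,"wz": -0.064,"claw": 0},{"tx": 0.09,"ty": -0.195,"tz": 0,"wx": 0,"wy": 0,"wz": -0.064,"claw": 0}])

```text
time: 3.95
tool_pos: [0.6029, 0.0879, 0.4053]
ee_rot: [0.991, 0.135, -0.001, -0.003]
ft_force: [-4.6, 7.0, 2.6]
opening: 0.001
grip_force: 4.0
```

Request:
jog_arm(increments=[{"tx": 0.04,"ty": -0.1,"tz": 0,"wx": 0,"wy": 0,"wz": -0.032,"claw": 0}])

```text
time: 4.05
tool_pos: [0.6038, 0.0859, 0.4053]
ee_rot: [0.992, 0.123, -0.001, -0.003]
ft_force: [-5.7, 6.9, 4.0]
opening: -0.0
grip_force: 4.0
```

Request:
jog_arm(increments=[{"tx": 0.037,"ty": -0.093,"tz": 0,"wx": 0,"wy": 0,"wz": -0.03,"claw": 0},{"tx": 0.035,"ty": -0.094,"tz": 0,"wx": 0,"wy": 0,"wz": -0.03,"claw": 0}])

```text
time: 4.25
tool_pos: [0.6052, 0.0825, 0.4053]
ee_rot: [0.995, 0.1, -0.001, -0.003]
ft_force: [-4.1, 6.6, 2.3]
opening: 0.002
grip_force: 4.1
```

Request:
jog_arm(increments=[{"tx": 0.033,"ty": -0.094,"tz": 0,"wx": 0,"wy": 0,"wz": -0.03,"claw": 0}])

```text
time: 4.35
tool_pos: [0.6059, 0.0807, 0.4054]
ee_rot: [0.996, 0.088, -0.001, -0.003]
ft_force: [-4.6, 8.7, 1.8]
opening: -0.005
grip_force: 4.2
```

Request:
jog_arm(increments=[{"tx": 0.03,"ty": -0.094,"tz": 0,"wx": 0,"wy": 0,"wz": -0.03,"claw": 0}])

```text
time: 4.45
tool_pos: [0.6065, 0.0789, 0.4054]
ee_rot: [0.997, 0.076, -0.001, -0.003]
ft_force: [-4.5, 6.2, 3.2]
opening: -0.001
grip_force: 4.2
```

Request:
jog_arm(increments=[{"tx": 0.015,"ty": -0.048,"tz": 0,"wx": 0,"wy": 0,"wz": -0.015,"claw": 0}])

```text
time: 4.55
tool_pos: [0.6068, 0.0779, 0.4054]
ee_rot: [0.997, 0.071, -0.001, -0.003]
ft_force: [-4.7, 7.9, 1.7]
opening: -0.002
grip_force: 4.2
```

Request:
jog_arm(increments=[{"tx": 0.015,"ty": -0.048,"tz": 0,"wx": 0,"wy": 0,"wz": -0.015,"claw": 0}])

```text
time: 4.65
tool_pos: [0.607, 0.0773, 0.4054]
ee_rot: [0.998, 0.065, -0.001, -0.004]
ft_force: [-4.3, 9.9, 2.3]
opening: 0.001
grip_force: 5.6
```

Request:
jog_arm(increments=[{"tx": 0.012,"ty": -0.048,"tz": 0,"wx": 0,"wy": 0,"wz": 0,"claw": 0}])

```text
time: 4.75
tool_pos: [0.6072, 0.0769, 0.4054]
ee_rot: [0.998, 0.065, -0.001, -0.004]
ft_force: [-5.2, 12.0, 2.4]
opening: -0.001
grip_force: 6.5
```

Request:
jog_arm(increments=[{"tx": 0.012,"ty": -0.048,"tz": 0,"wx": 0,"wy": 0,"wz": 0,"claw": 0}])

```text
time: 4.85
tool_pos: [0.6073, 0.0763, 0.4054]
ee_rot: [0.998, 0.065, -0.001, -0.005]
ft_force: [-5.0, 14.5, 3.0]
opening: -0.003
grip_force: 7.5
```

Request:
jog_arm(increments=[{"tx": 0,"ty": 0,"tz": 0,"wx": 0,"wy": 0,"wz": 0,"claw": 0}])

```text
time: 4.95
tool_pos: [0.6073, 0.0764, 0.4054]
ee_rot: [0.998, 0.065, -0.001, -0.005]
ft_force: [-5.9, 13.6, 3.1]
opening: 0.002
grip_force: 6.9
```

Request:
jog_arm(increments=[{"tx": 0,"ty": 0.5,"tz": 0,"wx": 0,"wy": 0,"wz": 0,"claw": 0},{"tx": 0,"ty": 0.5,"tz": 0.3,"wx": 0,"wy": 0,"wz": 0,"claw": 0},{"tx": 0,"ty": 0,"tz": 1,"wx": 0,"wy": 0,"wz": 0,"claw": 0},{"tx": 0,"ty": 0,"tz": 1,"wx": 0,"wy": 0,"wz": 0,"claw": 0},{"tx": 0,"ty": 0,"tz": 1,"wx": 0,"wy": 0,"wz": 0,"claw": 0},{"tx": -0.15,"ty": -0.94,"tz": 0.3,"wx": 0,"wy": 0,"wz": 0,"claw": 0},{"tx": -0.15,"ty": -0.94,"tz": 0,"wx": 0,"wy": 0,"wz": 0,"claw": 0},{"tx": -0.15,"ty": -0.94,"tz": 0,"wx": 0,"wy": 0,"wz": 0,"claw": 0},{"tx": -0.15,"ty": -0.94,"tz": 0,"wx": 0,"wy": 0,"wz": 0,"claw": 0},{"tx": -0.15,"ty": -0.94,"tz": 0,"wx": 0,"wy": 0,"wz": 0,"claw": 0},{"tx": -0.15,"ty": -0.94,"tz": 0,"wx": 0,"wy": 0,"wz": 0,"claw": 1},{"tx": -0.15,"ty": -0.94,"tz": 0,"wx": 0,"wy": 0,"wz": 0,"claw": 1},{"tx": -0.15,"ty": -0.94,"tz": 0,"wx": 0,"wy": 0,"wz": 0,"claw": 1},{"tx": -0.15,"ty": -0.94,"tz": 0,"wx": 0,"wy": 0,"wz": 0,"claw": 1},{"tx": -0.15,"ty": -0.94,"tz": 0,"wx": 0,"wy": 0,"wz": 0,"claw": 1},{"tx": 0,"ty": 0,"tz": 0,"wx": 0,"wy": 0,"wz": 0,"claw": 1},{"tx": 0,"ty": 0,"tz": 0,"wx": 0,"wy": 0,"wz": 0,"claw": 1}])

```text
time: 6.65
tool_pos: [0.578, -0.0955, 0.4766]
ee_rot: [0.998, 0.064, -0.0, -0.0]
ft_force: [0.3, 1.3, 0.8]
opening: 0.994
grip_force: 0.0
```

```bash
cat > m.py <<'E'
from h import *
import sys
def stat(q): return (len(q),np.percentile(q,[4,50,96],axis=0).round(4).tolist()) if len(q)>5 else len(q)
def run(save=None):
  for n in('wrist','scene','side'):
    d=grab(n);W=cloud(d);im=d['image'].astype(int);grey=(im[...,2]-im[...,0]<40)
    if save and n=='wrist': cv2.imwrite(save,d['image'])
    for nm,lo,hi in(('A',[.53,-.23],[.67,-.11]),('B',[.5,.02],[.65,.1])):
        b=(W[...,0]>lo[0])&(W[...,0]<hi[0])&(W[...,1]>lo[1])&(W[...,1]<hi[1])&grey
        for t,z0,z1 in(('pin',.2405,.248),('eye',.234,.2395),('bar',.227,.2325)):
            q=W[b&(W[...,2]>z0)&(W[...,2]<z1)]
            print(n,nm,t,stat(q))
E
python3 -c "
from m import *
run('pics/d.png')"
```

```text
wrist A pin (231, [[0.6235, -0.1578, 0.2413], [0.6285, -0.1527, 0.2438], [0.6333, -0.148, 0.2452]])
wrist A eye (1197, [[0.5328, -0.1791, 0.2348], [0.5907, -0.162, 0.2367], [0.5997, -0.139, 0.2381]])
wrist A bar (1071, [[0.5511, -0.1678, 0.2282], [0.5846, -0.1591, 0.23], [0.6229, -0.1481, 0.2316]])
wrist B pin (268, [[0.6049, 0.0548, 0.241], [0.61, 0.0592, 0.244], [0.6147, 0.0646, 0.2453]])
wrist B eye (1009, [[0.5012, 0.0381, 0.2344], [0.5163, 0.051, 0.236], [0.6122, 0.0606, 0.2382]])
wrist B bar (1533, [[0.5103, 0.0406, 0.2276], [0.5692, 0.0549, 0.2301], [0.6084, 0.0616, 0.2315]])
scene A pin (50, [[0.6246, -0.1583, 0.241], [0.6302, -0.153, 0.2428], [0.6344, -0.1488, 0.2439]])
scene A eye (287, [[0.5329, -0.1789, 0.2342], [0.5916, -0.1625, 0.2358], [0.6337, -0.1403, 0.2379]])
scene A bar (216, [[0.5484, -0.1792, 0.2278], [0.5933, -0.1611, 0.2298], [0.633, -0.1408, 0.232]])
scene B pin (36, [[0.6045, 0.0551, 0.2409], [0.6104, 0.06, 0.2426], [0.6145, 0.0644, 0.2438]])
scene B eye (144, [[0.5016, 0.0397, 0.2342], [0.5222, 0.0522, 0.2353], [0.6145, 0.0618, 0.2386]])
scene B bar (227, [[0.5089, 0.0366, 0.2274], [0.5618, 0.0547, 0.2292], [0.6139, 0.0616, 0.2319]])
side A pin (35, [[0.6213, -0.1582, 0.2411], [0.6259, -0.1541, 0.2435], [0.6325, -0.1485, 0.2452]])
side A eye (294, [[0.5326, -0.1794, 0.2344], [0.5871, -0.1639, 0.2365], [0.6227, -0.1404, 0.2383]])
side A bar (212, [[0.5575, -0.1809, 0.2276], [0.5857, -0.1603, 0.2299], [0.6241, -0.144, 0.2319]])
side B pin (24, [[0.6026, 0.0551, 0.2413], [0.6067, 0.0592, 0.2431], [0.613, 0.0655, 0.2442]])
side B eye (138, [[0.5017, 0.0393, 0.2342], [0.5153, 0.0509, 0.2357], [0.6055, 0.0605, 0.2388]])
side B bar (178, [[0.5044, 0.0359, 0.2271], [0.5645, 0.0546, 0.2296], [0.6062, 0.0618, 0.2318]])
```

View pics/d.png

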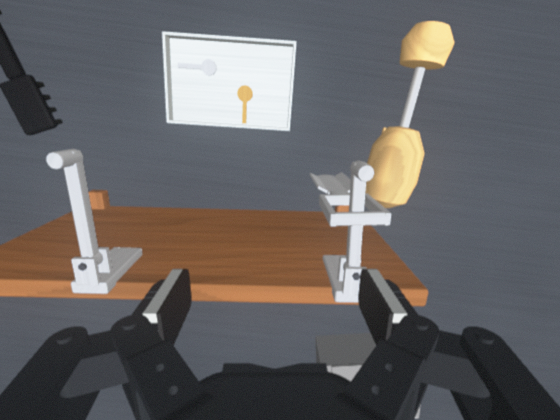

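The picture shows hook B standing out (pin at px 65,158), hook A with its pin at (361,172), and the eye at about (355,210). I need the eye's centre and direction.

Run:
```python
from h import *
for n in('wrist','scene','side'):
    d=grab(n);W=cloud(d);im=d['image'].astype(int);grey=(im[...,2]-im[...,0]<40)
    m=grey&(W[...,0]>.575)&(W[...,0]<.618)&(W[...,1]>-.2)&(W[...,1]<-.12)&(W[...,2]>.2342)&(W[...,2]<.2395)
    q=W[m]; r=cv2.minAreaRect((q[:,:2]*1000).astype(np.float32)); print(n,len(q),q.mean(0).round(4),np.percentile(q,[1,99],axis=0).round(4).tolist(),r)
```

```text
wrist 782 [ 0.5927 -0.1588  0.2369] [[0.5855, -0.1814, 0.2345], [0.5997, -0.1368, 0.2384]] ((592.2896118164062, -159.4421844482422), (10.38733959197998, 46.168697357177734), 8.709117889404297)
scene 159 [ 0.5936 -0.1595  0.2359] [[0.5857, -0.1816, 0.2343], [0.5999, -0.1375, 0.2378]] ((593.0253295898438, -159.53846740722656), (12.27862548828125, 45.5364990234375), 8.630011558532715)
side 151 [ 0.5904 -0.1598  0.2367] [[0.5838, -0.1814, 0.2344], [0.5994, -0.1375, 0.2386]] ((591.4857177734375, -159.5714111328125), (11.990196228027344, 45.28825759887695), 10.54000473022461)
```

Request:
jog_arm(increments=[{"tx": 0.18,"ty": -0.8,"tz": 0,"wx": 0,"wy": 0,"wz": 0.03,"claw": 1},{"tx": 0.18,"ty": -0.8,"tz": 0,"wx": 0,"wy": 0,"wz": 0,"claw": 1},{"tx": 0.18,"ty": -0.8,"tz": 0,"wx": 0,"wy": 0,"wz": 0,"claw": 1},{"tx": 0.185,"ty": -0.8,"tz": 0,"wx": 0,"wy": 0,"wz": 0,"claw": 1},{"tx": 0,"ty": 0,"tz": -0.8,"wx": 0,"wy": 0,"wz": 0,"claw": 1},{"tx": 0,"ty": 0,"tz": -1,"wx": 0,"wy": 0,"wz": 0,"claw": 1},{"tx": 0,"ty": 0,"tz": -1,"wx": 0,"wy": 0,"wz": 0,"claw": 1},{"tx": 0,"ty": 0,"tz": -1,"wx": 0,"wy": 0,"wz": 0,"claw": 1},{"tx": 0,"ty": 0,"tz": -1,"wx": 0,"wy": 0,"wz": 0,"claw": 1},{"tx": 0,"ty": 0,"tz": -0.58,"wx": 0,"wy": 0,"wz": 0,"claw": 1},{"tx": 0,"ty": 0,"tz": 0,"wx": 0,"wy": 0,"wz": 0,"claw": 1}])

```text
time: 8.05
tool_pos: [0.5926, -0.1594, 0.3673]
ee_rot: [0.997, 0.077, -0.002, -0.001]
ft_force: [0.1, 0.6, -0.1]
opening: 0.998
grip_force: 0.0
```

Request:
jog_arm(increments=[{"tx": 0,"ty": 0,"tz": 0,"wx": 0,"wy": 0,"wz": 0,"claw": 0.6},{"tx": 0,"ty": 0,"tz": 0,"wx": 0,"wy": 0,"wz": 0,"claw": 0.6},{"tx": 0,"ty": 0,"tz": 0,"wx": 0,"wy": 0,"wz": 0,"claw": 0.6},{"tx": 0,"ty": 0,"tz": 0,"wx": 0,"wy": 0,"wz": 0,"claw": 0.6}], grip_force=25)

```text
time: 8.45
tool_pos: [0.5928, -0.1589, 0.3699]
ee_rot: [0.997, 0.077, 0.001, 0.0]
ft_force: [-0.6, -0.2, -0.0]
opening: 0.598
grip_force: 0.0
```

Request:
jog_arm(increments=[{"tx": 0,"ty": 0,"tz": 0,"wx": 0,"wy": 0,"wz": 0,"claw": 0.5},{"tx": 0,"ty": 0,"tz": 0,"wx": 0,"wy": 0,"wz": 0,"claw": 0.3},{"tx": 0,"ty": 0,"tz": 0,"wx": 0,"wy": 0,"wz": 0,"claw": 0.3},{"tx": 0,"ty": 0,"tz": 0,"wx": 0,"wy": 0,"wz": 0,"claw": 0.3}], grip_force=25)

```text
time: 8.85
tool_pos: [0.5928, -0.1588, 0.3698]
ee_rot: [0.997, 0.077, 0.001, 0.0]
ft_force: [-0.4, 1.0, 5.4]
opening: 0.539
grip_force: 28.3
```

Request:
jog_arm(increments=[{"tx": 0,"ty": 0,"tz": 0.4,"wx": 0,"wy": 0,"wz": 0,"claw": 0.3},{"tx": 0,"ty": 0,"tz": 0.4,"wx": 0,"wy": 0,"wz": 0,"claw": 0.3},{"tx": 0,"ty": 0,"tz": 0.4,"wx": 0,"wy": 0,"wz": 0,"claw": 0.3},{"tx": 0,"ty": 0,"tz": 0,"wx": 0,"wy": 0,"wz": 0,"claw": 0.3},{"tx": 0,"ty": 0,"tz": 0,"wx": 0,"wy": 0,"wz": 0,"claw": 0.3}])

```text
time: 9.35
tool_pos: [0.5927, -0.1589, 0.3933]
ee_rot: [0.997, 0.077, 0.0, 0.0]
ft_force: [-0.5, 0.3, -0.7]
opening: 0.536
grip_force: 27.9
```

Run:
```python
from h import *
for n in('scene','side','wrist'):
    d=grab(n);W=cloud(d);im=d['image'].astype(int);grey=(im[...,2]-im[...,0]<40)&(im.sum(-1)>250)
    if n=='scene': cv2.imwrite('pics/e.png',cv2.resize(d['image'][130:330,90:370],None,fx=2.5,fy=2.5))
    m=grey&(W[...,0]>.57)&(W[...,0]<.618)&(W[...,1]>-.2)&(W[...,1]<-.12)&(W[...,2]>.248)&(W[...,2]<.275)
    q=W[m]; print(n,len(q),np.percentile(q,[2,50,98],axis=0).round(4).tolist() if len(q) else 0)
```

```text
scene 379 [[0.5864, -0.1877, 0.2489], [0.5959, -0.1599, 0.2582], [0.6081, -0.1294, 0.2683]]
side 291 [[0.5763, -0.1891, 0.249], [0.5873, -0.1565, 0.2587], [0.5969, -0.1316, 0.2643]]
wrist 3629 [[0.586, -0.185, 0.2492], [0.5945, -0.1593, 0.2595], [0.6072, -0.1303, 0.2611]]
```

View pics/e.png

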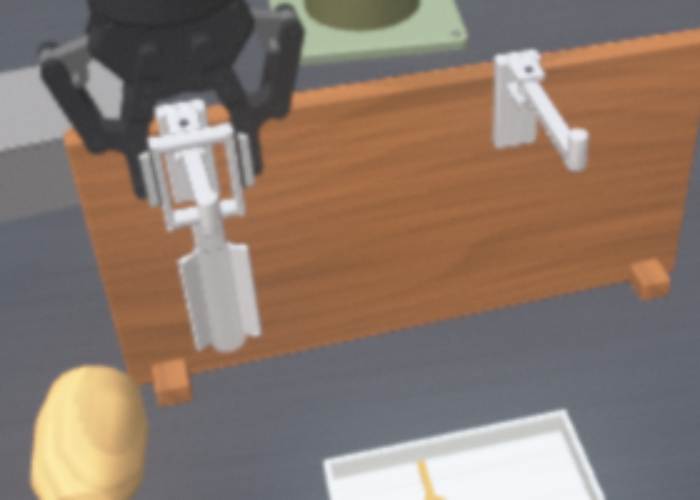

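The crop shows the horn's eye held between the fingers at about (195,175) and lifted, with hook B standing out at (575,150). Measured top of the eye is 0.2605, about 24 mm up. Now I slide it off and carry it across.

Request:
jog_arm(increments=[{"tx": 0.3,"ty": 0.045,"tz": 0,"wx": 0,"wy": 0,"wz": 0,"claw": 0.3},{"tx": 0.5,"ty": 0.075,"tz": 0,"wx": 0,"wy": 0,"wz": 0,"claw": 0.3},{"tx": 0.5,"ty": 0.075,"tz": 0,"wx": 0,"wy": 0,"wz": 0,"claw": 0.3},{"tx": 0.5,"ty": 0.075,"tz": 0,"wx": 0,"wy": 0,"wz": 0,"claw": 0.3},{"tx": 0.5,"ty": 0.075,"tz": 0,"wx": 0,"wy": 0,"wz": 0,"claw": 0.3},{"tx": 0.5,"ty": 0.075,"tz": 0,"wx": 0,"wy": 0,"wz": 0,"claw": 0.3},{"tx": 0.3,"ty": 0.045,"tz": 0,"wx": 0,"wy": 0,"wz": 0,"claw": 0.3},{"tx": 0,"ty": 0,"tz": 0,"wx": 0,"wy": 0,"wz": 0,"claw": 0.3}])

```text
time: 10.3
tool_pos: [0.6556, -0.1494, 0.3928]
ee_rot: [0.997, 0.077, -0.0, 0.0]
ft_force: [0.5, -0.2, -0.8]
opening: 0.536
grip_force: 27.9
```

Request:
jog_arm(increments=[{"tx": 0,"ty": 0.3,"tz": 0,"wx": 0,"wy": 0,"wz": -0.025,"claw": 0.3},{"tx": 0,"ty": 0.6,"tz": 0,"wx": 0,"wy": 0,"wz": -0.025,"claw": 0.3},{"tx": -0.03,"ty": 0.9,"tz": 0,"wx": 0,"wy": 0,"wz": 0,"claw": 0.3},{"tx": -0.03,"ty": 0.9,"tz": 0,"wx": 0,"wy": 0,"wz": 0,"claw": 0.3},{"tx": -0.03,"ty": 0.9,"tz": 0,"wx": 0,"wy": 0,"wz": 0,"claw": 0.3},{"tx": -0.03,"ty": 0.9,"tz": 0,"wx": 0,"wy": 0,"wz": 0,"claw": 0.3},{"tx": -0.03,"ty": 0.9,"tz": 0,"wx": 0,"wy": 0,"wz": 0,"claw": 0.3},{"tx": -0.03,"ty": 0.9,"tz": 0,"wx": 0,"wy": 0,"wz": 0,"claw": 0.3},{"tx": -0.03,"ty": 0.9,"tz": 0,"wx": 0,"wy": 0,"wz": 0,"claw": 0.3},{"tx": -0.03,"ty": 0.9,"tz": 0,"wx": 0,"wy": 0,"wz": 0,"claw": 0.3},{"tx": -0.03,"ty": 0.9,"tz": 0,"wx": 0,"wy": 0,"wz": 0,"claw": 0.3},{"tx": 0,"ty": 0.9,"tz": 0,"wx": 0,"wy": 0,"wz": 0,"claw": 0.3},{"tx": 0,"ty": 0.6,"tz": 0,"wx": 0,"wy": 0,"wz": 0,"claw": 0.3},{"tx": 0,"ty": 0.2,"tz": 0,"wx": 0,"wy": 0,"wz": 0,"claw": 0.3},{"tx": 0,"ty": 0,"tz": 0,"wx": 0,"wy": 0,"wz": 0,"claw": 0.3},{"tx": 0,"ty": 0,"tz": 0,"wx": 0,"wy": 0,"wz": 0,"claw": 0.3}])

```text
time: 11.9
tool_pos: [0.6494, 0.064, 0.3931]
ee_rot: [0.998, 0.057, -0.0, 0.0]
ft_force: [-0.7, -0.3, -0.5]
opening: 0.535
grip_force: 27.9
```

Run:
```python
from h import *
s=ctrl.get_state();print(s['tool_pos'],s['ft_force'])
for n in('scene','side','wrist'):
    d=grab(n);W=cloud(d);im=d['image'].astype(int);grey=(im[...,2]-im[...,0]<40)&(im.sum(-1)>250)
    if n=='scene': cv2.imwrite('pics/f.png',cv2.resize(d['image'][130:330,160:440],None,fx=2.5,fy=2.5))
    b=grey&(W[...,1]>.02)&(W[...,1]<.11)
    for t,m in(('eye',b&(W[...,0]>.63)&(W[...,0]<.67)&(W[...,2]>.253)&(W[...,2]<.265)&(abs(W[...,1]-.064)<.02)),('pin',b&(W[...,0]<.63)&(W[...,0]>.59)&(W[...,2]>.2405)&(W[...,2]<.248))):
        q=W[m]; print(n,t,len(q),np.percentile(q,[2,50,98],axis=0).round(4).tolist() if len(q) else 0)
```

```text
[0.64939684 0.06397504 0.39306675] [-0.72647796 -0.25116572 -0.50053349]
scene eye 195 [[0.6434, 0.0456, 0.2536], [0.6512, 0.0648, 0.2588], [0.6557, 0.0833, 0.2606]]
scene pin 4 [[0.614, 0.0615, 0.2408], [0.6141, 0.0628, 0.2425], [0.616, 0.0637, 0.2427]]
side eye 91 [[0.6404, 0.0467, 0.2545], [0.6447, 0.0664, 0.259], [0.6514, 0.0835, 0.2608]]
side pin 24 [[0.6025, 0.0543, 0.2409], [0.6068, 0.0588, 0.2437], [0.613, 0.065, 0.2447]]
wrist eye 2498 [[0.6436, 0.0447, 0.2551], [0.6508, 0.0638, 0.2601], [0.6554, 0.0833, 0.2614]]
wrist pin 351 [[0.6071, 0.0554, 0.2407], [0.6119, 0.0607, 0.2438], [0.6156, 0.066, 0.245]]
```

View pics/f.png

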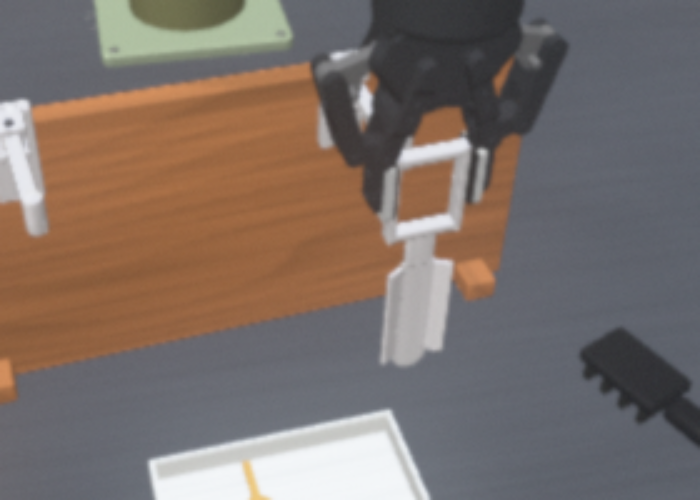

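The crop shows the horn held in front of hook B, its eye at (425,190). Measured: eye top at z 0.2605, pin top at 0.244, sideways offset about 0. I thread it on.

Request:
jog_arm(increments=[{"tx": -0.3,"ty": -0.033,"tz": 0,"wx": 0,"wy": 0,"wz": 0,"claw": 0.3},{"tx": -0.4,"ty": -0.044,"tz": 0,"wx": 0,"wy": 0,"wz": 0,"claw": 0.3},{"tx": -0.4,"ty": -0.044,"tz": 0,"wx": 0,"wy": 0,"wz": 0,"claw": 0.3},{"tx": -0.4,"ty": -0.044,"tz": 0,"wx": 0,"wy": 0,"wz": 0,"claw": 0.3},{"tx": -0.4,"ty": -0.044,"tz": 0,"wx": 0,"wy": 0,"wz": 0,"claw": 0.3}])

```text
time: 12.55
tool_pos: [0.6104, 0.0601, 0.3933]
ee_rot: [0.998, 0.057, 0.0, 0.0]
ft_force: [-0.6, -0.8, -0.3]
opening: 0.535
grip_force: 27.9
```

Request:
jog_arm(increments=[{"tx": -0.4,"ty": -0.044,"tz": 0,"wx": 0,"wy": 0,"wz": 0,"claw": 0.3},{"tx": -0.4,"ty": -0.044,"tz": 0,"wx": 0,"wy": 0,"wz": 0,"claw": 0.3},{"tx": -0.4,"ty": -0.044,"tz": 0,"wx": 0,"wy": 0,"wz": 0,"claw": 0.3},{"tx": -0.4,"ty": -0.044,"tz": 0,"wx": 0,"wy": 0,"wz": 0,"claw": 0.3},{"tx": -0.2,"ty": -0.022,"tz": 0,"wx": 0,"wy": 0,"wz": 0,"claw": 0.3},{"tx": 0,"ty": 0,"tz": 0,"wx": 0,"wy": 0,"wz": 0,"claw": 0.3}])

```text
time: 13.15
tool_pos: [0.5748, 0.0562, 0.3933]
ee_rot: [0.998, 0.057, 0.0, 0.0]
ft_force: [0.2, 0.7, -1.7]
opening: 0.532
grip_force: 27.9
```

Request:
jog_arm(increments=[{"tx": 0,"ty": 0,"tz": -0.3,"wx": 0,"wy": 0,"wz": 0,"claw": 0.3},{"tx": 0,"ty": 0,"tz": -0.3,"wx": 0,"wy": 0,"wz": 0,"claw": 0.3},{"tx": 0,"ty": 0,"tz": -0.3,"wx": 0,"wy": 0,"wz": 0,"claw": 0.3},{"tx": 0,"ty": 0,"tz": -0.15,"wx": 0,"wy": 0,"wz": 0,"claw": 0.3},{"tx": 0,"ty": 0,"tz": 0,"wx": 0,"wy": 0,"wz": 0,"claw": 0.3}])

```text
time: 13.65
tool_pos: [0.5753, 0.0563, 0.3712]
ee_rot: [0.998, 0.057, -0.001, 0.0]
ft_force: [-0.7, 0.0, -0.2]
opening: 0.531
grip_force: 27.9
```

Request:
jog_arm(increments=[{"tx": 0,"ty": 0,"tz": -0.05,"wx": 0,"wy": 0,"wz": 0,"claw": 0.3},{"tx": 0,"ty": 0,"tz": 0,"wx": 0,"wy": 0,"wz": 0,"claw": 0.3}])

```text
time: 13.85
tool_pos: [0.5754, 0.0563, 0.3712]
ee_rot: [0.998, 0.057, 0.0, 0.0]
ft_force: [0.0, 0.0, -1.6]
opening: 0.536
grip_force: 27.9
```

Request:
jog_arm(increments=[{"tx": 0,"ty": 0,"tz": -0.08,"wx": 0,"wy": 0,"wz": 0,"claw": 0.3},{"tx": 0,"ty": 0,"tz": 0,"wx": 0,"wy": 0,"wz": 0,"claw": 0.3}])

```text
time: 14.05
tool_pos: [0.5754, 0.0563, 0.3699]
ee_rot: [0.998, 0.057, 0.0, 0.0]
ft_force: [0.3, 0.1, 0.3]
opening: 0.535
grip_force: 28.0
```

Request:
jog_arm(increments=[{"tx": 0,"ty": 0,"tz": -0.05,"wx": 0,"wy": 0,"wz": 0,"claw": 0.3},{"tx": 0,"ty": 0,"tz": 0,"wx": 0,"wy": 0,"wz": 0,"claw": 0.3}])

```text
time: 14.25
tool_pos: [0.5753, 0.0563, 0.3698]
ee_rot: [0.998, 0.057, 0.001, 0.0]
ft_force: [-0.8, -0.5, 5.3]
opening: 0.536
grip_force: 28.5
```

Request:
jog_arm(increments=[{"tx": 0,"ty": 0,"tz": 0,"wx": 0,"wy": 0,"wz": 0,"claw": 0.57},{"tx": 0,"ty": 0,"tz": 0,"wx": 0,"wy": 0,"wz": 0,"claw": 0.65},{"tx": 0,"ty": 0,"tz": 0,"wx": 0,"wy": 0,"wz": 0,"claw": 0.8},{"tx": 0,"ty": 0,"tz": 0,"wx": 0,"wy": 0,"wz": 0,"claw": 1},{"tx": 0,"ty": 0,"tz": 0,"wx": 0,"wy": 0,"wz": 0,"claw": 1},{"tx": 0,"ty": 0,"tz": 0,"wx": 0,"wy": 0,"wz": 0,"claw": 1},{"tx": 0,"ty": 0,"tz": 0,"wx": 0,"wy": 0,"wz": 0,"claw": 1}])

```text
time: 14.95
tool_pos: [0.5753, 0.0563, 0.3685]
ee_rot: [0.998, 0.057, -0.0, 0.0]
ft_force: [-0.1, 0.1, 0.3]
opening: 0.998
grip_force: 0.0
```

Run:
```python
from h import *
for n in('scene','side','wrist'):
    d=grab(n);W=cloud(d);im=d['image'].astype(int);grey=(im[...,2]-im[...,0]<40)&(im.sum(-1)>250)
    if n=='scene': cv2.imwrite('pics/g.png',cv2.resize(d['image'][130:330,160:440],None,fx=2.5,fy=2.5))
    b=grey&(W[...,1]>.02)&(W[...,1]<.11)
    for t,m in(('eye',b&(W[...,0]>.56)&(W[...,0]<.595)&(W[...,2]>.233)&(W[...,2]<.243)),):
        q=W[m]; print(n,t,len(q),np.percentile(q,[2,50,98],axis=0).round(4).tolist() if len(q) else 0)
```

```text
scene eye 171 [[0.5693, 0.0334, 0.2334], [0.5772, 0.0588, 0.236], [0.5822, 0.1063, 0.241]]
side eye 112 [[0.5624, 0.0321, 0.2332], [0.5718, 0.0543, 0.2362], [0.5802, 0.1015, 0.238]]
wrist eye 2834 [[0.5698, 0.0342, 0.2334], [0.5771, 0.0577, 0.237], [0.5817, 0.1045, 0.2402]]
```

View pics/g.png

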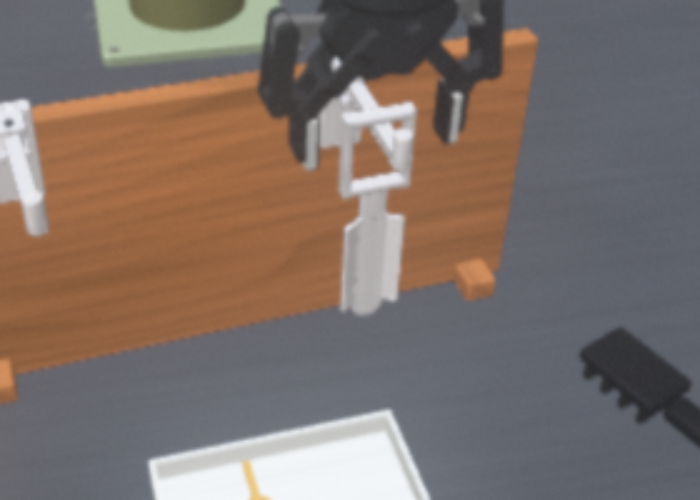

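The crop shows the horn hanging on hook B, eye at (378,150), with the fingers open and clear. Eye top at 0.237 means it is seated. Next is hook A.

Request:
jog_arm(increments=[{"tx": 0,"ty": 0,"tz": 0.5,"wx": 0,"wy": 0,"wz": 0,"claw": 1},{"tx": 0,"ty": 0,"tz": 1,"wx": 0,"wy": 0,"wz": 0,"claw": 1},{"tx": 0,"ty": 0,"tz": 1,"wx": 0,"wy": 0,"wz": 0,"claw": 1},{"tx": 0,"ty": 0,"tz": 1,"wx": 0,"wy": 0,"wz": 0,"claw": 1},{"tx": 0,"ty": 0,"tz": 1,"wx": 0,"wy": 0,"wz": 0,"claw": 1},{"tx": 0,"ty": -0.5,"tz": 0.5,"wx": 0,"wy": 0,"wz": 0,"claw": 1},{"tx": 0.26,"ty": -1,"tz": 0,"wx": 0,"wy": 0,"wz": 0,"claw": 0},{"tx": 0.26,"ty": -1,"tz": 0,"wx": 0,"wy": 0,"wz": 0,"claw": 0},{"tx": 0.26,"ty": -1,"tz": 0,"wx": 0,"wy": 0,"wz": 0,"claw": 0},{"tx": 0.26,"ty": -1,"tz": 0,"wx": 0,"wy": 0,"wz": 0,"claw": 0},{"tx": 0.26,"ty": -1,"tz": 0,"wx": 0,"wy": 0,"wz": 0,"claw": 0},{"tx": 0.26,"ty": -1,"tz": 0,"wx": 0,"wy": 0,"wz": 0,"claw": 0},{"tx": 0.26,"ty": -1,"tz": 0,"wx": 0,"wy": 0,"wz": 0,"claw": 0},{"tx": 0.26,"ty": -1,"tz": 0,"wx": 0,"wy": 0,"wz": 0,"claw": 0},{"tx": 0.26,"ty": -1,"tz": 0,"wx": 0,"wy": 0,"wz": 0,"claw": 0},{"tx": 0.26,"ty": -1,"tz": 0,"wx": 0,"wy": 0,"wz": 0,"claw": 0},{"tx": 0.26,"ty": -1,"tz": 0,"wx": 0,"wy": 0,"wz": 0,"claw": 0},{"tx": 0,"ty": -0.2,"tz": 0,"wx": 0,"wy": 0,"wz": 0,"claw": 0},{"tx": 0,"ty": 0,"tz": 0,"wx": 0,"wy": 0,"wz": 0,"claw": 0}])

```text
time: 17.0
tool_pos: [0.6326, -0.1786, 0.4682]
ee_rot: [0.998, 0.057, -0.0, -0.0]
ft_force: [-1.0, -0.7, -0.5]
opening: 0.001
grip_force: 0.0
```

```bash
python3 -c "
from m import *
s=ctrl.get_state();print(s['tool_pos'],s['opening'])
run()"
```

```text
[ 0.63257829 -0.17857033  0.46817099] 0.001192634656478558
wrist A pin (213, [[0.6243, -0.1585, 0.2415], [0.6294, -0.1537, 0.2439], [0.6339, -0.1488, 0.2452]])
wrist A eye (42, [[0.6304, -0.1588, 0.2344], [0.6333, -0.1542, 0.2363], [0.6343, -0.1488, 0.2391]])
wrist A bar (572, [[0.5756, -0.1618, 0.2283], [0.6027, -0.1577, 0.2301], [0.6333, -0.152, 0.2313]])
wrist B pin 0
wrist B eye (97, [[0.5008, 0.0349, 0.2341], [0.5056, 0.0386, 0.2351], [0.5103, 0.042, 0.236]])
wrist B bar (184, [[0.5015, 0.0319, 0.2271], [0.5102, 0.0351, 0.2293], [0.5811, 0.0444, 0.2322]])
scene A pin (45, [[0.6241, -0.1582, 0.2409], [0.6301, -0.153, 0.2428], [0.6341, -0.1487, 0.2439]])
scene A eye (121, [[0.5314, -0.1747, 0.2341], [0.5448, -0.1653, 0.2356], [0.6334, -0.1497, 0.2387]])
scene A bar (213, [[0.5485, -0.1695, 0.2276], [0.5802, -0.161, 0.2292], [0.6333, -0.151, 0.232]])
scene B pin (36, [[0.605, 0.0551, 0.2411], [0.6105, 0.0594, 0.2429], [0.6148, 0.0639, 0.2438]])
scene B eye (276, [[0.5037, 0.0356, 0.2342], [0.5725, 0.0529, 0.2356], [0.6136, 0.0738, 0.2376]])
scene B bar (234, [[0.5078, 0.0349, 0.2273], [0.5762, 0.0546, 0.2294], [0.6137, 0.0734, 0.2323]])
side A pin (35, [[0.6222, -0.1585, 0.2414], [0.6265, -0.1541, 0.2435], [0.6307, -0.1489, 0.245]])
side A eye (140, [[0.5312, -0.1755, 0.2345], [0.5413, -0.1661, 0.2362], [0.6245, -0.1527, 0.2386]])
side A bar (218, [[0.5578, -0.1675, 0.2284], [0.5897, -0.1597, 0.2299], [0.6237, -0.1517, 0.2313]])
side B pin (24, [[0.6016, 0.0561, 0.2411], [0.6063, 0.0588, 0.2434], [0.6117, 0.0649, 0.2447]])
side B eye (239, [[0.502, 0.035, 0.2343], [0.5274, 0.0514, 0.236], [0.6041, 0.0725, 0.2379]])
side B bar (173, [[0.5065, 0.0337, 0.2274], [0.5644, 0.0537, 0.2298], [0.6052, 0.0647, 0.2321]])
```

Request:
jog_arm(increments=[{"tx": 0,"ty": 0,"tz": -1,"wx": 0,"wy": 0,"wz": 0,"claw": 0},{"tx": 0,"ty": 0,"tz": -1,"wx": 0,"wy": 0,"wz": 0,"claw": 0},{"tx": 0,"ty": 0,"tz": -1,"wx": 0,"wy": 0,"wz": 0,"claw": 0},{"tx": 0,"ty": 0,"tz": -0.15,"wx": 0,"wy": 0,"wz": 0,"claw": 0},{"tx": 0,"ty": 0.15,"tz": 0,"wx": 0,"wy": 0,"wz": 0,"claw": 0},{"tx": 0,"ty": 0.1,"tz": 0,"wx": 0,"wy": 0,"wz": 0,"claw": 0}])

```text
time: 17.75
tool_pos: [0.6327, -0.1721, 0.407]
ee_rot: [0.998, 0.058, 0.001, 0.0]
ft_force: [-0.7, 0.0, -0.7]
opening: -0.001
grip_force: 0.0
```

Request:
jog_arm(increments=[{"tx": 0,"ty": 0.1,"tz": 0,"wx": 0,"wy": 0,"wz": 0,"claw": 0},{"tx": 0,"ty": 0.1,"tz": 0,"wx": 0,"wy": 0,"wz": 0,"claw": 0},{"tx": 0,"ty": 0.05,"tz": 0,"wx": 0,"wy": 0,"wz": 0,"claw": 0}])

```text
time: 18.05
tool_pos: [0.6325, -0.1677, 0.4066]
ee_rot: [0.998, 0.057, 0.001, 0.001]
ft_force: [-0.3, -1.8, 1.9]
opening: -0.001
grip_force: 1.1
```

Request:
jog_arm(increments=[{"tx": -0.017,"ty": 0.436,"tz": 0,"wx": 0,"wy": 0,"wz": 0.127,"claw": 0},{"tx": -0.061,"ty": 0.432,"tz": 0,"wx": 0,"wy": 0,"wz": 0.127,"claw": 0},{"tx": -0.104,"ty": 0.424,"tz": 0,"wx": 0,"wy": 0,"wz": 0.127,"claw": 0},{"tx": -0.146,"ty": 0.412,"tz": 0,"wx": 0,"wy": 0,"wz": 0.127,"claw": 0},{"tx": -0.186,"ty": 0.395,"tz": 0,"wx": 0,"wy": 0,"wz": 0.127,"claw": 0}])

```text
time: 18.55
tool_pos: [0.6228, -0.126, 0.4067]
ee_rot: [0.953, 0.304, 0.002, 0.002]
ft_force: [2.5, -2.4, 2.4]
opening: 0.0
grip_force: 2.3
```

Request:
jog_arm(increments=[{"tx": -0.224,"ty": 0.374,"tz": 0,"wx": 0,"wy": 0,"wz": 0.127,"claw": 0},{"tx": -0.261,"ty": 0.35,"tz": 0,"wx": 0,"wy": 0,"wz": 0.127,"claw": 0},{"tx": -0.294,"ty": 0.322,"tz": 0,"wx": 0,"wy": 0,"wz": 0.127,"claw": 0},{"tx": -0.325,"ty": 0.291,"tz": 0,"wx": 0,"wy": 0,"wz": 0.127,"claw": 0}])

```text
time: 18.95
tool_pos: [0.6014, -0.0991, 0.4069]
ee_rot: [0.874, 0.487, 0.003, 0.003]
ft_force: [5.7, -2.6, 0.1]
opening: -0.001
grip_force: 3.0
```

Request:
jog_arm(increments=[{"tx": -0.352,"ty": 0.257,"tz": 0,"wx": 0,"wy": 0,"wz": 0.127,"claw": 0},{"tx": -0.376,"ty": 0.221,"tz": 0,"wx": 0,"wy": 0,"wz": 0.127,"claw": 0},{"tx": -0.397,"ty": 0.182,"tz": 0,"wx": 0,"wy": 0,"wz": 0.127,"claw": 0},{"tx": -0.413,"ty": 0.142,"tz": 0,"wx": 0,"wy": 0,"wz": 0.127,"claw": 0}])

```text
time: 19.35
tool_pos: [0.5712, -0.0825, 0.407]
ee_rot: [0.76, 0.65, 0.004, 0.003]
ft_force: [8.9, 0.3, -0.5]
opening: -0.0
grip_force: 3.7
```

Request:
jog_arm(increments=[{"tx": -0.145,"ty": 0.04,"tz": 0,"wx": 0,"wy": 0,"wz": 0.044,"claw": 0},{"tx": -0.146,"ty": 0.035,"tz": 0,"wx": 0,"wy": 0,"wz": 0.044,"claw": 0},{"tx": -0.147,"ty": 0.03,"tz": 0,"wx": 0,"wy": 0,"wz": 0.044,"claw": 0}])

```text
time: 19.65
tool_pos: [0.5626, -0.0802, 0.407]
ee_rot: [0.726, 0.688, 0.004, 0.003]
ft_force: [7.7, 1.8, -1.0]
opening: -0.001
grip_force: 3.7
```

Request:
jog_arm(increments=[{"tx": -0.1,"ty": 0.017,"tz": 0,"wx": 0,"wy": 0,"wz": 0.03,"claw": 0},{"tx": -0.1,"ty": 0.015,"tz": 0,"wx": 0,"wy": 0,"wz": 0.03,"claw": 0}])

```text
time: 19.85
tool_pos: [0.5587, -0.0795, 0.407]
ee_rot: [0.71, 0.704, 0.004, 0.003]
ft_force: [8.1, 1.6, -0.4]
opening: 0.003
grip_force: 3.8
```

Request:
jog_arm(increments=[{"tx": -0.1,"ty": 0.01,"tz": 0,"wx": 0,"wy": 0,"wz": 0.03,"claw": 0}])

```text
time: 19.95
tool_pos: [0.5567, -0.0792, 0.407]
ee_rot: [0.702, 0.713, 0.004, 0.003]
ft_force: [8.4, 1.7, -0.3]
opening: 0.0
grip_force: 3.9
```

Request:
jog_arm(increments=[{"tx": -0.1,"ty": 0.01,"tz": 0,"wx": 0,"wy": 0,"wz": 0.03,"claw": 0}])

```text
time: 20.05
tool_pos: [0.5547, -0.079, 0.407]
ee_rot: [0.693, 0.721, 0.004, 0.003]
ft_force: [7.8, 2.8, 1.1]
opening: -0.002
grip_force: 3.9
```

Request:
jog_arm(increments=[{"tx": -0.05,"ty": 0.004,"tz": 0,"wx": 0,"wy": 0,"wz": 0.015,"claw": 0},{"tx": -0.05,"ty": 0.003,"tz": 0,"wx": 0,"wy": 0,"wz": 0.015,"claw": 0}])

```text
time: 20.25
tool_pos: [0.5527, -0.0788, 0.407]
ee_rot: [0.685, 0.729, 0.004, 0.003]
ft_force: [8.6, 3.1, -0.1]
opening: 0.002
grip_force: 3.9
```

Request:
jog_arm(increments=[{"tx": -0.05,"ty": 0.002,"tz": 0,"wx": 0,"wy": 0,"wz": 0.015,"claw": 0},{"tx": -0.05,"ty": 0.002,"tz": 0,"wx": 0,"wy": 0,"wz": 0.015,"claw": 0}])

```text
time: 20.45
tool_pos: [0.5509, -0.0786, 0.407]
ee_rot: [0.676, 0.737, 0.005, 0.003]
ft_force: [9.1, 4.3, -0.1]
opening: 0.001
grip_force: 4.7
```

Request:
jog_arm(increments=[{"tx": -0.05,"ty": 0,"tz": 0,"wx": 0,"wy": 0,"wz": 0.015,"claw": 0},{"tx": -0.05,"ty": 0,"tz": 0,"wx": 0,"wy": 0,"wz": 0,"claw": 0}])

```text
time: 20.65
tool_pos: [0.5499, -0.0785, 0.4072]
ee_rot: [0.672, 0.741, 0.006, 0.005]
ft_force: [13.9, 4.2, -3.1]
opening: -0.003
grip_force: 6.2
```

Request:
jog_arm(increments=[{"tx": -0.02,"ty": 0,"tz": 0,"wx": 0,"wy": 0,"wz": 0,"claw": 0},{"tx": 0,"ty": 0,"tz": 0,"wx": 0,"wy": 0,"wz": 0,"claw": 0},{"tx": 0,"ty": 0,"tz": 0,"wx": 0,"wy": 0,"wz": 0,"claw": 0}])

```text
time: 20.95
tool_pos: [0.5497, -0.0785, 0.4072]
ee_rot: [0.672, 0.741, 0.006, 0.005]
ft_force: [13.9, 4.7, -2.7]
opening: 0.0
grip_force: 6.0
```

Request:
jog_arm(increments=[{"tx": 0,"ty": 0,"tz": 0,"wx": 0,"wy": 0,"wz": 0,"claw": 0},{"tx": 0,"ty": 0,"tz": 0,"wx": 0,"wy": 0,"wz": 0,"claw": 0}])

```text
time: 21.15
tool_pos: [0.5498, -0.0785, 0.4072]
ee_rot: [0.672, 0.741, 0.006, 0.005]
ft_force: [13.9, 4.6, -1.4]
opening: 0.0
grip_force: 6.0
```

Request:
jog_arm(increments=[{"tx": -0.02,"ty": 0,"tz": 0,"wx": 0,"wy": 0,"wz": 0,"claw": 0},{"tx": 0,"ty": 0,"tz": 0,"wx": 0,"wy": 0,"wz": 0,"claw": 0},{"tx": 0,"ty": 0,"tz": 0,"wx": 0,"wy": 0,"wz": 0,"claw": 0},{"tx": 0,"ty": 0,"tz": 0,"wx": 0,"wy": 0,"wz": 0,"claw": 0},{"tx": 0,"ty": 0,"tz": 0,"wx": 0,"wy": 0,"wz": 0,"claw": 0},{"tx": 0,"ty": 0,"tz": 0,"wx": 0,"wy": 0,"wz": 0,"claw": 0},{"tx": 0,"ty": 0,"tz": 0,"wx": 0,"wy": 0,"wz": 0,"claw": 0},{"tx": 0,"ty": 0,"tz": 0,"wx": 0,"wy": 0,"wz": 0,"claw": 0},{"tx": 0,"ty": 0,"tz": 0,"wx": 0,"wy": 0,"wz": 0,"claw": 0},{"tx": 0,"ty": 0,"tz": 0,"wx": 0,"wy": 0,"wz": 0,"claw": 0},{"tx": 0,"ty": 0,"tz": 0,"wx": 0,"wy": 0,"wz": 0,"claw": 0},{"tx": 0,"ty": 0,"tz": 0,"wx": 0,"wy": 0,"wz": 0,"claw": 0}])

```text
time: 22.35
tool_pos: [0.5496, -0.0785, 0.4072]
ee_rot: [0.672, 0.741, 0.007, 0.005]
ft_force: [14.6, 4.6, -2.4]
opening: 0.001
grip_force: 6.3
```

Request:
jog_arm(increments=[{"tx": 0.3,"ty": 0,"tz": 0,"wx": 0,"wy": 0,"wz": 0,"claw": 0},{"tx": 0.5,"ty": 0,"tz": 0,"wx": 0,"wy": 0,"wz": 0,"claw": 0},{"tx": 0,"ty": 0,"tz": 1,"wx": 0,"wy": 0,"wz": 0,"claw": 0},{"tx": 0,"ty": 0,"tz": 1,"wx": 0,"wy": 0,"wz": 0,"claw": 0},{"tx": 0,"ty": 0,"tz": 1,"wx": 0,"wy": 0,"wz": 0,"claw": 0},{"tx": 0,"ty": 0,"tz": 1,"wx": 0,"wy": 0,"wz": 0,"claw": 0},{"tx": 0,"ty": 0,"tz": 0,"wx": 0,"wy": 0,"wz": 0,"claw": 0}])

```text
time: 23.05
tool_pos: [0.5622, -0.0797, 0.4881]
ee_rot: [0.672, 0.741, 0.001, 0.002]
ft_force: [0.2, -0.4, 0.2]
opening: -0.0
grip_force: 0.0
```

Run:
```python
from h import *
d=grab('scene');cv2.imwrite('pics/i.png',d['image'])
for n in('scene','side','wrist'):
    d=grab(n);W=cloud(d)
    for t,lo,hi in(('pinA',[.505,-.11],[.56,-.06]),('pinB',[.598,.04],[.63,.08])):
        m=(W[...,0]>lo[0])&(W[...,0]<hi[0])&(W[...,1]>lo[1])&(W[...,1]<hi[1])&(W[...,2]>.2405)&(W[...,2]<.248)
        q=W[m];print(n,t,len(q),np.percentile(q,[4,50,96],axis=0).round(4).tolist() if len(q) else 0)
```

```text
scene pinA 34 [[0.5301, -0.0871, 0.2412], [0.5362, -0.082, 0.2427], [0.541, -0.0774, 0.2438]]
scene pinB 37 [[0.6046, 0.0551, 0.2409], [0.6108, 0.0597, 0.2426], [0.6143, 0.064, 0.2441]]
side pinA 39 [[0.5285, -0.0871, 0.2415], [0.5331, -0.0828, 0.2436], [0.5384, -0.078, 0.2449]]
side pinB 25 [[0.6033, 0.0549, 0.2411], [0.6073, 0.0591, 0.2431], [0.613, 0.0647, 0.2447]]
wrist pinA 183 [[0.5299, -0.086, 0.2414], [0.5349, -0.0809, 0.244], [0.5397, -0.0764, 0.2451]]
wrist pinB 343 [[0.6037, 0.0552, 0.2412], [0.6085, 0.0601, 0.2438], [0.6135, 0.0651, 0.2454]]
```

View pics/i.png

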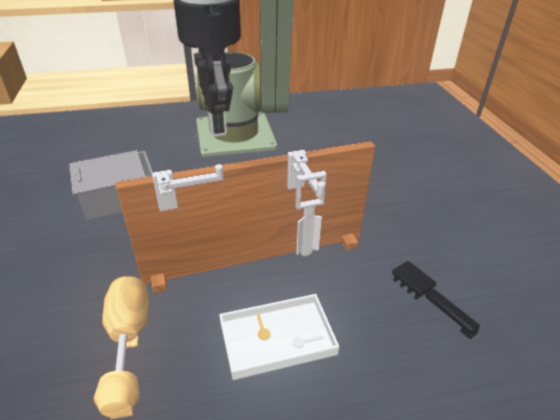

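The picture shows hook A folded (pin at px 219,172), the horn hanging on hook B (eye at 312,190), and tray, shoe tree and brush where they were. The robot is clear, so I hand in.

```bash
python3 -c "
from workcell import ctrl
print(ctrl.job_done())"
```

```text
the job is handed in; nothing more can be done
None
```

I pushed the empty hook out to its stop, hung the horn on it by its eye, then folded the other hook flat and pressed it home at about 15 N for over a second; job handed in at about 23 s, result not reported back.

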